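Empty a tackle tray into the case and stack it on the pin rack

TASK

Move the two brass sinkers left in the loose cream tray into the two empty cells (green felt) of the red tackle case so that the case is full, every sinker standing upright in a cell of its own. Then put the emptied cream tray lengthwise on the stack on the wooden rack, feeling for the two steel locating pins with its end holes until it lies flush on the olive tray there, and let go. Set things down rather than dropping them, and leave the jar, the line spool and the screwdriver alone.

Things in the scene. Friction and masses are not known exactly. Their poses are not given: they have to be found in the camera images.
- tray: Loose cream two-cell tray, 0.2-0.33 kg: plate 228 (x) by 90 (y) by 6 mm with a 14 mm round through hole at x = -97 and +97 mm on its centre line. Rim walls round the middle 160 mm reach 30 mm up. At x = 0, between the cells, a grip rib 12 mm thick (x), 80 mm long (y), top 44 mm up: pinch the tray there, closing along x. Origin: centre of underside; x along the length, z up.
- case: Fixed open red tackle case, 156 mm square. Four square cells (2 by 2) about 71 mm wide, centres at x, y = +-37 mm, floor 16 mm above the bench; 4 mm walls and partitions rise to 40 mm. Two cells hold a sinker, two are empty; which ones varies. Case and rack may swap sides of the bench. Origin: centre of underside, on the bench; axes along the sides.
- pad1: Green felt pad 56 mm square, thin and fixed, on the floor of one of the case's two EMPTY cells. Origin: centre of that cell, 16.5 mm above the bench. Pad 1.
- pad2: Green felt pad 56 mm square, thin and fixed, on the floor of one of the case's two EMPTY cells. Origin: centre of that cell, 16.5 mm above the bench. Pad 2.
- sinker1: Brass stemmed sinker, identical to the other three: round flat foot 36 mm across, tapering from 10 to 30 mm height into an upright stem 12 mm across that ends 68 mm up; 0.11 to 0.22 kg. Origin: centre of the underside, z along the stem. Starts in one cell of the loose cream tray, standing on its plate (6 mm above the tray's underside), about 42 mm from the grip rib.
- sinker2: Brass stemmed sinker, identical to the other three: round flat foot 36 mm across, tapering from 10 to 30 mm height into an upright stem 12 mm across that ends 68 mm up; 0.11 to 0.22 kg. Origin: centre of the underside, z along the stem. Starts in the other cell of the loose cream tray, likewise.
- sinker3: Brass stemmed sinker, identical to the other three: round flat foot 36 mm across, tapering from 10 to 30 mm height into an upright stem 12 mm across that ends 68 mm up; 0.11 to 0.22 kg. Origin: centre of the underside, z along the stem. Starts in a cell of the red case and stays in the case.
- sinker4: Brass stemmed sinker, identical to the other three: round flat foot 36 mm across, tapering from 10 to 30 mm height into an upright stem 12 mm across that ends 68 mm up; 0.11 to 0.22 kg. Origin: centre of the underside, z along the stem. Starts in a cell of the red case and stays in the case.
- rack: Fixed wooden board 250 (x) by 110 (y) by 12 mm with an older olive tray 160 by 90 mm on it, whose flat rim, 44 mm above the bench, is where the cream tray must come to rest. Origin: centre of the board's underside, on the bench; x along the length, z up.
- stack_top (a point): Centre of the olive tray's rim. Two steel pins 10 mm across, 194 mm apart on the rack's x line through this point, end 22 mm above the rim. Their common bar is set lengthwise: both stand shifted alike by up to 10 mm along x, either way, not reported: see or feel for it. Misplaced, the cream tray lies 22 mm too high on the tips; shifted along x it drops over them with 2 mm play round each.
- jar: Bystander: glass jar with a yellow cap, 56 mm across, 75 mm high, standing upright. Origin: centre of the underside. Do not disturb.
- spool: Bystander: orange line spool, 56 mm across, 30 mm high. Origin: centre of the underside. Do not disturb.
- screwdriver: Bystander: screwdriver lying on the bench. Do not disturb.
There are look-alikes about, which are no part of the job. What is shaped like the sinker2 but black is not meant. Leave any pink look-alike of the tray alone.

How it is judged:
On the way:
1. both sinkers from the cream tray stand upright in cells of the red case (x of sinker1 in the frame of case between -0.074 and 0.074 m and y of sinker1 in the frame of case between -0.074 and 0.074 m and z of sinker1 in the frame of case between 0.011 and 0.021 m and angle between each of sinker1, sinker2's own z axis and vertical below 0.12 rad and linear speed of each of sinker1, sinker2 below 0.03 m/s and x of sinker2 in the frame of case between -0.074 and 0.074 m and y of sinker2 in the frame of case between -0.074 and 0.074 m and z of sinker2 in the frame of case between 0.011 and 0.021 m), for 0.2 s.
At the end, for the whole second after the job is handed in: All 4 sinkers at rest within the case (74 mm of its centre along both sides), undersides 11 to 21 mm up, within 0.12 rad of upright; tray at rest on the rack, underside 40 to 48 mm up, level within 0.04 rad, centre within 18 mm of the rack's, length within 0.08 rad of the rack's either way round (all of step 1 and x of sinker3 in the frame of case between -0.074 and 0.074 m and y of sinker3 in the frame of case between -0.074 and 0.074 m and z of sinker3 in the frame of case between 0.011 and 0.021 m and angle between each of sinker3, sinker4's own z axis and vertical below 0.12 rad and linear speed of each of sinker3, sinker4 below 0.03 m/s and x of sinker4 in the frame of case between -0.074 and 0.074 m and y of sinker4 in the frame of case between -0.074 and 0.074 m and z of sinker4 in the frame of case between 0.011 and 0.021 m and z of tray in the frame of rack between 0.04 and 0.048 m and angle between tray's own z axis and vertical below 0.04 rad and horizontal distance between tray and rack below 0.018 m and angle between the x axis of tray and the x axis of rack, either way round below 0.08 rad and linear speed of tray below 0.02 m/s); the robot touches nothing.
It fails at once if the jar, spool or screwdriver is pushed more than 30 mm (distance of any of jar, spool, screwdriver from where it was at the start of the episode above 0.03 m).
It fails at once if a sinker from the tray, or the tray, is dropped from a height (faster than 0.8 m/s while out of the fingers) ((linear speed of sinker1 above 0.8 m/s and contact force between sinker1 and the fingers below 0.05 N) or (linear speed of sinker2 above 0.8 m/s and contact force between sinker2 and the fingers below 0.05 N) or (linear speed of tray above 0.8 m/s and contact force between tray and the fingers below 0.05 N)).
It also fails if it takes over 72 s, if anything falls off the work surface, if the arm or the gripper's body presses on something with over 40 N, if the wrist force passes 120 N, or if a joint passes its speed limit or range.

ROBOT

A 6-joint arm with a two-finger parallel gripper is mounted at the origin on the work surface. World frame = base frame: x ahead of the robot, y to its left, z up, the work surface at z = 0. Lengths are in m, angles in rad, forces in N, time in s.
With the tool pointing down it reaches from about 0.275 to 0.825 m from the base axis. Payload 4.9 kg.
Tool frame: the origin (TCP) lies at the very end of the fingers, on their centre line; the grasp point (between the pads) lies 19 mm behind it (r.grip_point_offset is the distance from the TCP to the grasp point, in m); z points along the fingers, y is the direction in which the jaws open and shut (so a half turn about z gives the same grasp; the last joint's range is limited). The gripper opens to 85 mm and grips with 20 to 120 N. Pads are 22 mm wide; open, the fingers measure 114 mm over their backs; the gripper's body (76 mm by 85 mm) begins 54 mm behind the grasp point. The pads swing forward as they close: fully open they stand 13 mm farther back than shut.
Start: joints at [-1.295, 0.326, -0.193, 1.052, 0, 1.437], TCP at [0.219, -0.504, 0.231] pointing down, gripper open.
Joint ranges: [-2.65, 2.65], [-0.97, 1.79], [-1.3, 1.35], [-1.93, 2.1], [-1.47, 1.37], [-3.14, 3.14]. Speed limits (rad/s): [2.57, 2.57, 3.14, 3.14, 3.14, 3.14].

INTERFACE

Orientations are given as a 3x3 rotation matrix whose columns are the frame's x, y, z axes.
In Python, from plant import r gives the robot as it stands. The module is installed in compiled form; this text tells all that it offers. Calls block until the motion is done:
- r.move_to(position, orientation): joint-space move of the TCP to a pose.
- r.move_straight(position, speed=0.15, rotation=None, force_limit=None): straight line of the TCP; rotation=None keeps the orientation; speed is the mean speed in m/s. With force_limit (N) it stops when the force on the tool has changed by that much, and returns True; else False.
- r.move_j(angles): joint-space move.
- r.gripper_to(opening, force=None): finger opening in m; force is the grip in N (None keeps the last); returns when the fingers have stopped.
- r.hold(seconds).
- r.ik(position, orientation): joint angles nearest the present ones, or None.
- r.sense(): the state.
- r.camera(name): name is "scene" or "side" or "wrist"; returns a dict with "img" (384x512x3 uint8, red, green, blue), "range_z" (384x512 float32, m along the optical axis (not along the pixel's ray), 0 where there is no reading), "camera_matrix" (3x3 intrinsics, pixels), "D" ([k1, k2, p1, p2, k3] as OpenCV has them; the pictures are not rectified), "R" (3x3) and "t" (3): a world point X has camera coordinates R X + t; the wrist camera has in their place "tool_from_camera" (4x4, takes a point from camera to tool coordinates, whose origin is the TCP and whose axes are the flange's). Camera axes: x right, y down, z forward; pixel columns grow to the right and rows downward; lengths in m; the calibration is good to about 2 mm. A picture is of the moment at which its call begins: read the wrist's pose just before it.
A pose or a line that the arm cannot do raises r.PlanningError and nothing moves.
- r.close_job(): hands the job in, once; it reports no verdict.
The state is a dict: "time_s": time; "joint_positions": joint angles; "joint_velocities": joint speeds; "effort": joint torques, N m; "tcp_pos": TCP position; "orientation": TCP orientation; "force": force on the tool from outside, world axes, zero at the start; "torque": the same for the moment, N m; "opening": finger opening in m.
Only numpy, scipy, OpenCV 4.12 (cv2) and the standard library are available. Lean on these libraries where they do the work, as an engineer would, in place of code of your own. Each camera call takes 0.05 s, during which the arm holds its last target. There are 200 camera calls.

## Working session

There is one attempt and no reset: what is moved stays moved. The work goes in short steps, each a Python script; the robot and the scene stay as the last script left them, time stands still between calls to the robot, and variables do not carry over. Pictures are saved under pics/ and viewed, about 8 in all and at most 12, crops included, and the job is handed in when it is done.

```bash
mkdir -p pics; cat > h.py <<'E'
import numpy as np, cv2
from plant import r
def shot(name,fn=None,crop=None,scale=1):
    s=r.sense(); c=r.camera(name)
    if name=="wrist":
        T=np.eye(4);T[:3,:3]=s["orientation"];T[:3,3]=s["tcp_pos"]
        M=T@np.array(c["tool_from_camera"]); c["Rw"]=M[:3,:3]; c["tw"]=M[:3,3]
    else:
        R=np.array(c["R"]); c["Rw"]=R.T; c["tw"]=-R.T@np.array(c["t"])
    if fn:
        im=c["img"]
        if crop: im=im[crop[1]:crop[3],crop[0]:crop[2]]
        im=cv2.resize(im,None,fx=scale,fy=scale,interpolation=cv2.INTER_CUBIC)
        cv2.imwrite("pics/"+fn,im[:,:,::-1])
    return c
def cloud(c):
    h,w=c["range_z"].shape
    u,v=np.meshgrid(np.arange(w,dtype=float),np.arange(h,dtype=float))
    p=cv2.undistortPoints(np.stack([u,v],-1).reshape(-1,1,2),np.array(c["camera_matrix"],float),np.array(c["D"],float)).reshape(h,w,2)
    z=c["range_z"]; X=np.dstack([p[...,0]*z,p[...,1]*z,z])
    W=X@c["Rw"].T+c["tw"]; W[z==0]=np.nan
    return W
def atz(c,u,v,z):
    p=cv2.undistortPoints(np.array([[[u,v]]],float),np.array(c["camera_matrix"],float),np.array(c["D"],float))[0,0]
    d=c["Rw"]@np.array([p[0],p[1],1]); return c["tw"]+d*(z-c["tw"][2])/d[2]
def down(a):  # tool pointing down, jaw axis (y) at world angle a
    y=np.array([np.cos(a),np.sin(a),0]); z=np.array([0,0,-1.]); return np.column_stack([np.cross(y,z),y,z])
E
python3 - <<'E'
from h import *
for n in("scene","side"):
    c=shot(n,n+"0.png",scale=1.5)
    print(n,c["tw"],c["Rw"][:,2]); np.savez(n+"0.npz",W=cloud(c),img=c["img"])
print(r.sense()["force"],r.sense()["orientation"])
E
```

```text
scene [ 1.13115533 -0.76675761  0.6809818 ] [-0.54645316  0.64455877 -0.53472698]
side [-0.18506494  0.72305414  1.17353682] [ 0.45589896 -0.48108382 -0.74880872]
[0.01462285 0.41746479 0.50724423] [[ 9.17208156e-01  3.98408128e-01 -4.01458860e-04]
 [ 3.98408280e-01 -9.17207070e-01  1.42595025e-03]
 [ 1.99889268e-04 -1.46783774e-03 -9.99998903e-01]]
```

View pics/scene0.png

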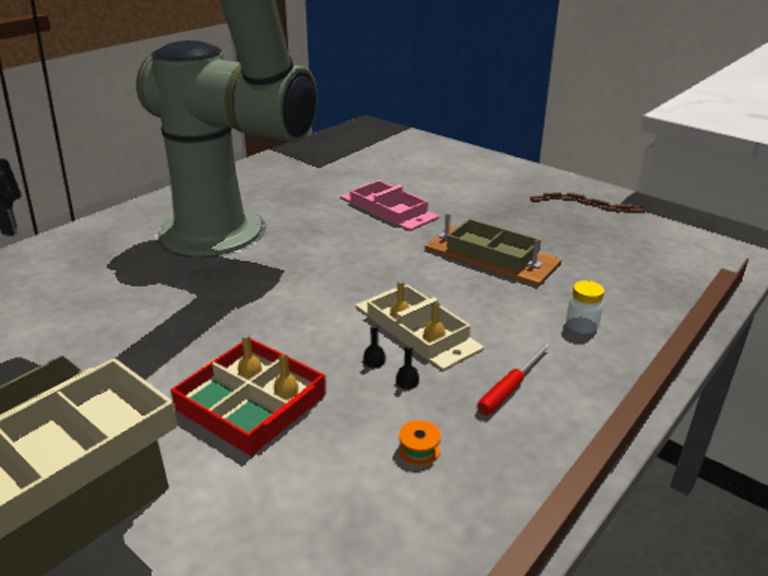

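View pics/side0.png

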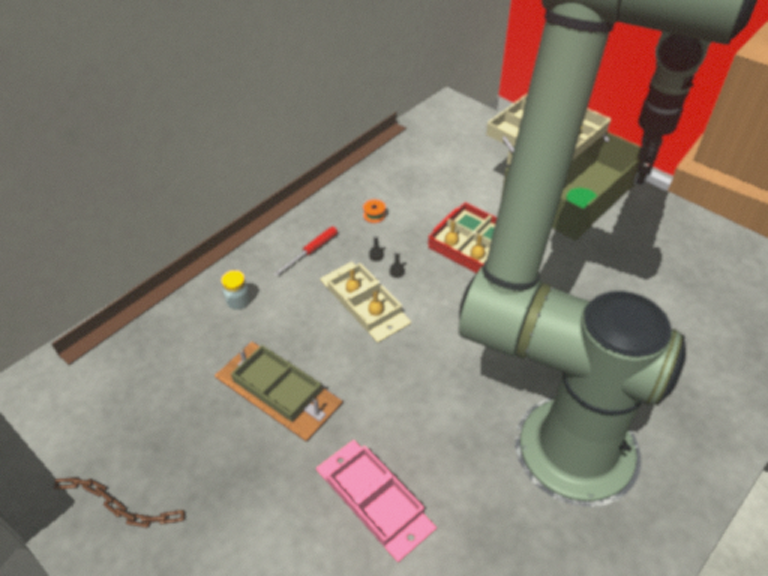

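The scene view has the cream tray at (420,325) with brass sinkers at (401,300) and (434,325). Black look-alikes stand beside it at (374,350) and (407,372), and the pink tray look-alike is at (390,205). The red case is at (250,395) with its two front cells green, and the rack is at (493,250). The loose two-cell cream tray with the brass sinkers fits the description, and the wrist views will confirm it. First, rough positions.

```bash
python3 - <<'E'
from h import *
d=np.load("scene0.npz");W=d["W"];img=d["img"]
hsv=cv2.cvtColor(img,cv2.COLOR_RGB2HSV)
def box(x0,y0,x1,y1):
    m=np.zeros(W.shape[:2],bool);m[int(y0/1.5):int(y1/1.5),int(x0/1.5):int(x1/1.5)]=1;return m
def rep(n,m):
    P=W[m&np.isfinite(W[...,0])]
    print(n,len(P),"min",P.min(0).round(3),"max",P.max(0).round(3),"rect",cv2.minAreaRect(P[:,:2].astype(np.float32)*1000))
H,S,V=hsv[...,0],hsv[...,1],hsv[...,2]
red=((H<5)|(H>174))&(S>180)
rep("case",box(165,330,335,460)&red&(abs(W[...,2]-.04)<.004))
rep("tray",box(350,270,490,370)&(W[...,2]>.003)&(W[...,2]<.034)&(S<140)&(V>90))
for b in[(385,275,412,320),(420,300,448,345),(235,330,262,380),(270,350,300,400),(362,325,386,370),(395,345,420,392)]:
    m=box(*b)&(W[...,2]>.05)&(W[...,2]<.09); rep("stem",m)
rep("rim",box(440,212,545,275)&(abs(W[...,2]-.044)<.003))
rep("board",box(420,212,565,290)&(abs(W[...,2]-.012)<.005))
rep("jar",box(560,275,610,335)&(W[...,2]>.07))
E
```

```text
case 578 min [ 0.403 -0.387  0.036] max [ 0.574 -0.219  0.043] rect ((488.98345947265625, -303.181640625), (164.72183227539062, 159.30772399902344), 4.196930408477783)
tray 1351 min [ 0.394 -0.152  0.003] max [0.673 0.206 0.034] rect ((538.0615844726562, 37.54499816894531), (242.13613891601562, 303.46734619140625), 38.310943603515625)
stem 38 min [0.507 0.003 0.05 ] max [0.519 0.013 0.074] rect ((513.5064697265625, 7.140039920806885), (11.780263900756836, 7.456120014190674), 24.171764373779297)
stem 40 min [ 0.59  -0.011  0.05 ] max [0.602 0.002 0.075] rect ((597.590576171875, -5.6220598220825195), (11.955604553222656, 9.447198867797852), 42.26484680175781)
stem 68 min [ 0.442 -0.276  0.05 ] max [ 0.454 -0.263  0.084] rect ((449.06268310546875, -270.54827880859375), (12.5863037109375, 9.494654655456543), 62.38880920410156)
stem 73 min [ 0.515 -0.271  0.05 ] max [ 0.528 -0.258  0.084] rect ((523.4064331054688, -266.4270935058594), (11.574501037597656, 11.111472129821777), 44.3345832824707)
stem 37 min [ 0.554 -0.117  0.05 ] max [ 0.564 -0.105  0.067] rect ((560.54052734375, -112.24742126464844), (12.75053596496582, 8.700705528259277), 54.854251861572266)
stem 34 min [ 0.626 -0.124  0.05 ] max [ 0.636 -0.114  0.069] rect ((631.9144897460938, -119.68582153320312), (9.12580394744873, 7.242368221282959), 36.63557052612305)
rim 229 min [0.409 0.24  0.041] max [0.606 0.346 0.047] rect ((507.3606872558594, 293.93023681640625), (198.12332153320312, 98.34619140625), 4.2225260734558105)
board 743 min [0.292 0.227 0.007] max [0.644 0.365 0.017] rect ((467.94195556640625, 295.18670654296875), (136.58482360839844, 352.03411865234375), 89.38252258300781)
jar 201 min [0.736 0.168 0.07 ] max [0.787 0.222 0.079] rect ((762.5465087890625, 193.6915283203125), (48.5311164855957, 50.364952087402344), 57.48611068725586)
```

```bash
python3 - <<'E'
from h import *
for n,p in(("wcase",(.489,-.303,.30)),("wtray",(.555,0,.30)),("wrack",(.507,.294,.32))):
    r.move_to(np.array(p),down(np.pi/2)); r.hold(.2)
    c=shot("wrist",n+".png"); np.savez(n+".npz",**c)
    print(n,c["tw"],c["Rw"][:,2],r.sense()["time_s"],r.sense()["joint_positions"].round(2) if hasattr(r.sense()["joint_positions"],"round") else r.sense()["joint_positions"])
I=[cv2.imread(f"pics/{n}.png") for n in("wcase","wtray","wrack")]
I=[cv2.resize(i,(400,300)) for i in I]
cv2.imwrite("pics/m.png",np.vstack([np.hstack(I[:2]),np.hstack([I[2],I[2]*0])]))
E
```

```text
wcase [ 0.41029621 -0.30307741  0.44236027] [ 3.09180831e-01 -8.78226766e-04 -9.51002862e-01] 2.1833 [-0.68  0.34  0.    1.23 -0.   -0.68]
wtray [ 0.47666411 -0.0008494   0.44240021] [ 0.30928556 -0.00143856 -0.95096813] 3.6167 [-0.13  0.3  -0.05  1.22 -0.   -0.13]
wrack [0.42919655 0.29315794 0.46240763] [ 0.30927306 -0.00155499 -0.95097201] 5.0083 [ 0.4   0.36  0.08  1.29 -0.    0.4 ]
```

View pics/m.png

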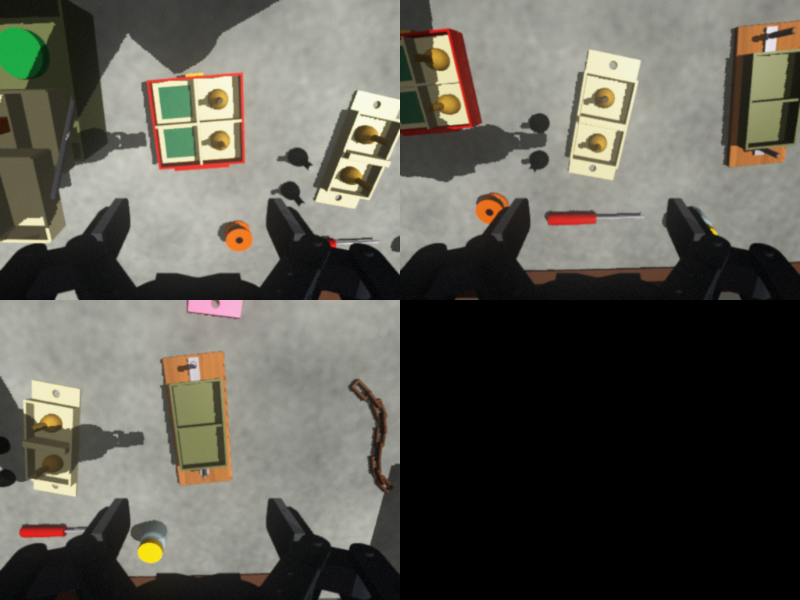

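The wrist montage shows the case at (197,120) with its left (−y) cells green, the cream tray with two brass sinkers at (606,115), and the rack at (200,418) with pins near (190,368) and (203,472). The tray has brass sinkers while the neighbours are black, so this is the one meant. Next I'll measure it from the wrist range data.

```bash
python3 - <<'E'
from h import *
def load(n):
    c=dict(np.load(n+".npz")); c["W"]=cloud(c); c["h"]=cv2.cvtColor(c["img"],cv2.COLOR_RGB2HSV); return c
def rep(n,P,k=1000):
    (cx,cy),s,a=cv2.minAreaRect(P[:,:2].astype(np.float32)*k); print(n,len(P),"c",round(cx,1),round(cy,1),"size",np.round(s,1),"ang",round(a,2),"zmed",np.median(P[:,2]).round(4))
def near(W,x,y,R,z0,z1): return (np.hypot(W[...,0]-x,W[...,1]-y)<R)&(W[...,2]>z0)&(W[...,2]<z1)
def big(m):
    n,l,s,_=cv2.connectedComponentsWithStats(m.astype(np.uint8)); return l==1+s[1:,4].argmax()
c=load("wcase");W=c["W"];H,S,V=[c["h"][...,i] for i in range(3)]
rep("case",W[big(near(W,.489,-.303,.13,.034,.045)&((H<6)|(H>172))&(S>150))])
g=near(W,.489,-.303,.13,.008,.025)&(H>60)&(H<95)&(S>60)
n,l,s,_=cv2.connectedComponentsWithStats(g.astype(np.uint8))
for i in range(1,n):
    if s[i,4]>100: rep("pad",W[l==i])
for x,y in((.449,-.2705),(.5235,-.266)): rep("stem",W[near(W,x,y,.03,.075,.095)])
b=(W[...,2]>.05)&(W[...,1]<-.40)&(W[...,0]>.3); print("crate y max",np.nanmax(W[b][:,1]),"zmax",np.nanmax(W[b][:,2]), "x",np.nanmin(W[b][:,0]),np.nanmax(W[b][:,0]))
c=load("wtray");W=c["W"];S=c["h"][...,1];V=c["h"][...,2]
m=near(W,.555,0,.15,.002,.05)&(V>90); rep("tray plate",W[big(m)])
rep("rimz",W[near(W,.555,0,.12,.026,.034)]); rep("rib",W[near(W,.555,0,.06,.040,.047)])
for x,y in((.5135,.007),(.5976,-.0056)): rep("stem",W[near(W,x,y,.03,.066,.08)])
c=load("wrack");W=c["W"];H,S,V=[c["h"][...,i] for i in range(3)]
rep("rim",W[near(W,.507,.294,.10,.040,.048)])
rep("board",W[big(near(W,.507,.294,.16,.007,.02)&(H<16)&(S>90))])
for e in(-1,1): 
    P=W[near(W,.507+e*.097,.294,.03,.052,.075)]; print(len(P))
    if len(P): rep("pin",P)
cv2.imwrite("pics/rk.png",cv2.resize(c["img"][60:250,170:320],None,fx=3.1,fy=3.1,interpolation=cv2.INTER_CUBIC)[:,:,::-1])
E
```

```text
case 1632 c 488.9 -302.9 size [160.4 155.6] ang 4.57 zmed 0.0398
pad 1471 c 452.5 -343.2 size [53.2 52.3] ang 4.51 zmed 0.0175
pad 1244 c 526.2 -337.6 size [52.9 52.1] ang 4.64 zmed 0.0176
stem 13 c 444.1 -271.0 size [ 4.1 11.4] ang 40.73 zmed 0.0787
stem 18 c 517.8 -264.8 size [ 4.7 11.3] ang 32.02 zmed 0.0796
crate y max -0.4762563544459527 zmax 0.1969486352413132 x 0.30870460202138705 0.6087823506062874
tray plate 10078 c 553.6 7.6 size [ 98.8 233.1] ang 78.95 zmed 0.0065
rimz 1773 c 545.2 -31.8 size [167.8 160.9] ang 78.67 zmed 0.0299
rib 581 c 551.6 4.2 size [68.4 65.1] ang 34.94 zmed 0.044
stem 2 c 508.1 6.9 size [3.3 0. ] ang 133.1 zmed 0.0723
stem 17 c 590.5 -1.6 size [10.3  3.3] ang 86.21 zmed 0.0704
rim 1295 c 508.5 295.4 size [189.7  90.3] ang 5.6 zmed 0.0438
board 3963 c 514.8 295.9 size [249.5 109.9] ang 5.75 zmed 0.012
31
pin 31 c 409.9 285.9 size [8.6 9.3] ang 89.92 zmed 0.0647
42
pin 42 c 602.8 304.6 size [9.1 9.1] ang 47.34 zmed 0.0635
```

View pics/rk.png

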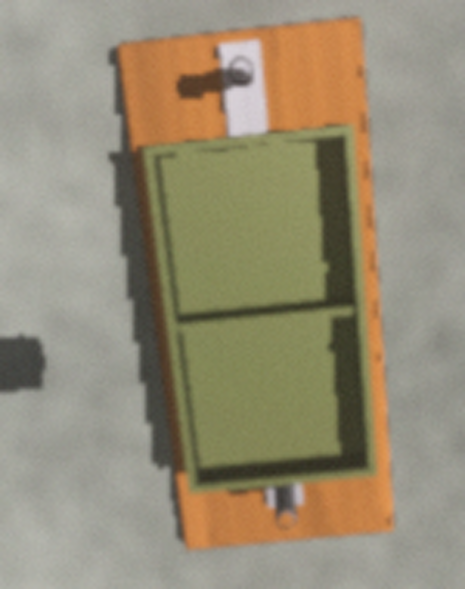

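The pins measure 193.8 mm apart (194 given), at the rack's angle, with the pair shifted about −8 mm. Pad size, case size and all heights agree too. Now the first sinker.

```bash
cat >> h.py <<'E'
def carry(src,dst):
    A=down(np.radians(79)); B=down(np.radians(94.6))
    r.gripper_to(.042)
    r.move_to(np.array([*src,.16]),A)
    print("down hit",r.move_straight(np.array([*src,.042]),.12,force_limit=15))
    r.gripper_to(0.0,force=45); s=r.sense(); print("grip",s["opening"],s["tcp_pos"])
    assert s["opening"]>.008
    r.move_straight(np.array([*src,.19]),.15); print("lift F",r.sense()["force"],r.sense()["opening"])
    r.move_to(np.array([*dst,.19]),B)
    r.move_straight(np.array([*dst,.060]),.15)
    print("touch",r.move_straight(np.array([*dst,.049]),.02,force_limit=4)); s=r.sense(); print(s["tcp_pos"],s["force"])
    r.gripper_to(.042); r.hold(.2)
    r.move_straight(np.array([*dst,.19]),.15); print("t",r.sense()["time_s"])
E
python3 - <<'E'
from h import *
c=dict(np.load("wrack.npz"))
print([atz(c,170+a/3.1,60+b/3.1,.066) for a,b in((241,68),(288,520))])
carry((.594,-.004),(.5275,-.337))
r.move_to(np.array([.50,-.2,.30]),down(np.pi/2))
shot("wrist","p1.png")
E
```

```text
[array([0.40992747, 0.28621408, 0.066     ]), array([0.60372272, 0.30611012, 0.066     ])]
down hit False
grip 0.010554547270645837 [ 0.59447108 -0.0040155   0.04256211]
lift F [ 0.72805154  0.89559118 -0.99976514] 0.010330195186212403
touch True
[ 0.52781199 -0.33729398  0.05255645] [-0.2600813   0.22636438  4.41861254]
t 13.9
```

View pics/p1.png

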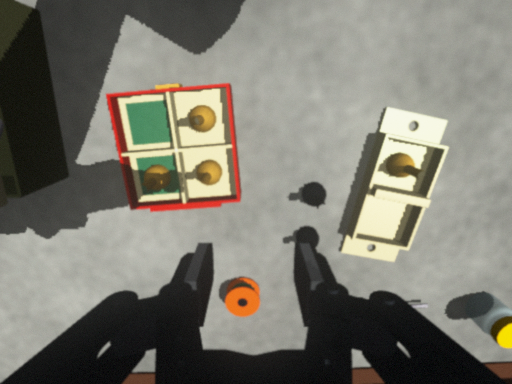

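The view shows sinker 1 standing upright at (158,177) in its green cell. The tray is undisturbed, with one sinker left at (400,163). Now the second sinker, then a look at the empty tray.

```bash
python3 - <<'E'
from h import *
carry((.511,.007),(.4535,-.343))
r.move_to(np.array([.49,-.25,.30]),down(np.pi/2)); r.hold(.1)
shot("wrist","p2a.png",crop=(60,40,400,240),scale=1)
r.move_to(np.array([.56,0,.30]),down(np.pi/2)); r.hold(.2)
c=shot("wrist","p2b.png",crop=(60,20,400,240),scale=1.7); np.savez("wt2.npz",**c)
W=cloud(c); V=c["img"].max(2)
def rep(n,P):
    (cx,cy),s,a=cv2.minAreaRect(P[:,:2].astype(np.float32)*1000); print(n,len(P),round(cx,1),round(cy,1),np.round(s,1),round(a,2))
near=(np.hypot(W[...,0]-.555,W[...,1]-.007)<.135)&(V>90)
def big(m):
    n,l,s,_=cv2.connectedComponentsWithStats(m.astype(np.uint8)); return l==1+s[1:,4].argmax()
rep("plate",W[big(near&(W[...,2]>.003)&(W[...,2]<.05))]); rep("walltop",W[near&(W[...,2]>.026)&(W[...,2]<.034)]); rep("rib",W[near&(W[...,2]>.040)&(W[...,2]<.048)])
E
python3 - <<'E'
import cv2,numpy as np
a=cv2.imread("pics/p2a.png");b=cv2.imread("pics/p2b.png")
a=cv2.copyMakeBorder(a,0,0,0,b.shape[1]-a.shape[1],cv2.BORDER_CONSTANT); cv2.imwrite("pics/p2.png",np.vstack([a,b]))
E
```

```text
down hit False
grip 0.010448047535364229 [0.51125248 0.00699229 0.04233594]
lift F [-0.50466502  0.05319773 -1.76054164] 0.010631118244552816
touch True
[ 0.45380971 -0.34336705  0.0523105 ] [-0.25148092  0.99801446  4.81465571]
t 23.025
plate 10288 552.7 6.3 [ 90.3 229.8] 78.79
walltop 1213 552.7 6.3 [ 90.3 160.8] 78.79
rib 571 552.5 6.3 [79.7 12.3] 78.59
```

View pics/p2.png

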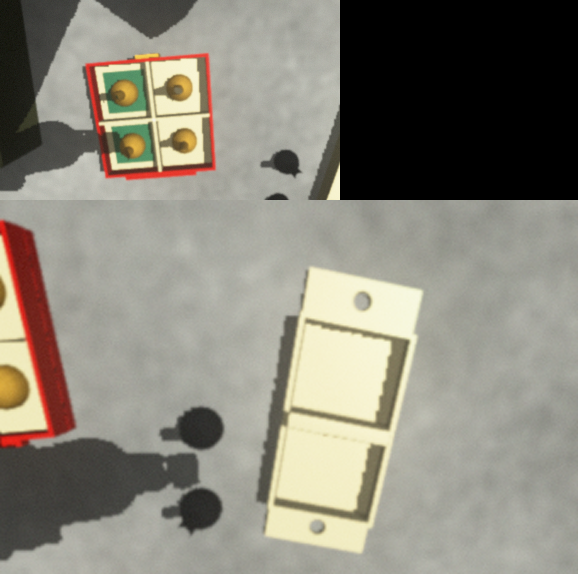

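All four sinkers stand upright in the case and the tray is empty. Its plate, wall and rib rectangles agree on centre (552.7, 6.3) mm and angle −11.2°. I'll grip the rib, carry the tray and feel for the pins.

```bash
python3 - <<'E'
from h import *
a0=np.radians(-11.2); a1=np.radians(5.65)
src=(.5526,.0063); dst=np.array([.5068,.2956])
r.gripper_to(.040)
r.move_to(np.array([*src,.14]),down(a0))
print("hit",r.move_straight(np.array([*src,.017]),.1,force_limit=12))
r.gripper_to(0,force=80); s=r.sense(); print("grip",s["opening"],s["tcp_pos"]); assert s["opening"]>.008
g=s["tcp_pos"][2]
r.move_straight(np.array([*src,.18]),.15); s=r.sense(); print("lift",s["force"],s["torque"],s["opening"])
R=down(a1)
r.move_to(np.array([*dst,.18]),R); r.move_straight(np.array([*dst,g+.074]),.12)
ex=np.array([np.cos(a1),np.sin(a1)]); ey=np.array([-ex[1],ex[0]])
offs=[(0,0),(1.5,0),(-1.5,0),(0,1.5),(0,-1.5),(3,0),(-3,0),(1.5,1.5),(-1.5,-1.5),(1.5,-1.5),(-1.5,1.5)]
ok=False
for ox,oy in offs:
    p=dst+(ex*ox+ey*oy)/1000
    r.move_straight(np.array([*p,g+.070]),.05)
    hit=r.move_straight(np.array([*p,g+.0425]),.03,force_limit=4); s=r.sense()
    print(ox,oy,hit,"underside",round(s["tcp_pos"][2]-g,4),np.round(s["force"],1),"t",s["time_s"])
    if s["tcp_pos"][2]-g<.048: ok=True;break
print(ok)
E
```

```text
hit False
grip 0.010605808274835619 [0.55299601 0.00627279 0.01768054]
lift [ 0.13737984  0.20757992 -2.84925946] [-0.00339722 -0.00632499 -0.04439747] 0.010543262278392713
0 0 True underside 0.044 [-1.2 -1.8  5.2] t 32.9167
True
```

The tray dropped over the pins on the first try, with the underside at 44.0 mm. I'll release it, retreat and check.

```bash
python3 - <<'E'
from h import *
r.gripper_to(.040); r.hold(.2)
p=r.sense()["tcp_pos"]; r.move_straight(np.array([p[0],p[1],.20]),.12)
r.move_to(np.array([.507,.294,.32]),down(np.pi/2)); r.hold(.2)
c=shot("wrist"); W=cloud(c)
m=(np.hypot(W[...,0]-.507,W[...,1]-.295)<.14)
def rep(n,P):
    (cx,cy),s,a=cv2.minAreaRect(P[:,:2].astype(np.float32)*1000); print(n,len(P),round(cx,1),round(cy,1),np.round(s,1),round(a,2),"z",np.median(P[:,2]).round(4))
rep("walltop",W[m&(abs(W[...,2]-.074)<.004)]); rep("rib",W[m&(abs(W[...,2]-.088)<.004)])
P=W[m&(abs(W[...,2]-.050)<.006)&(c["img"].max(2)>120)]
print("plate z fit",np.linalg.lstsq(np.c_[P[:,:2]-[.507,.295],np.ones(len(P))],P[:,2],rcond=None)[0])
shot("scene","end.png",crop=(90,100,430,330),scale=2); print(r.sense()["time_s"],r.sense()["force"])
E
```

```text
walltop 1362 507.9 295.1 [160.5  90.4] 5.63 z 0.0739
rib 626 507.7 295.1 [12.3 79.8] 5.85 z 0.088
plate z fit [ 0.00205729 -0.00091685  0.05009021]
36.4417 [ 0.11132642 -0.61442798 -0.03074861]
```

View pics/end.png

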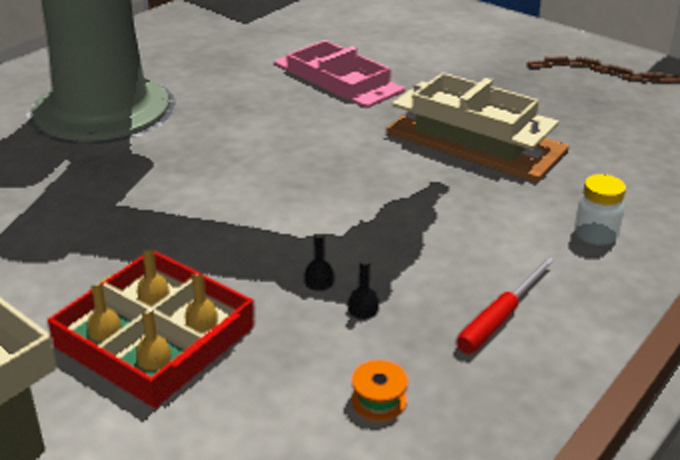

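The picture shows four sinkers upright in the case around (150,325). The tray is flush on the rack at (480,110) with a pin showing through its end hole at (535,127), and the bystanders are untouched. Handing in.

```bash
python3 -c "
from plant import r
print(r.close_job())"
```

```text
the job is handed in; nothing more can be done
None
```

I moved both brass sinkers from the cream tray into the two green-felt cells. The empty tray then went onto the rack, dropping over both pins on the first try. I released it and handed the job in at about 36 s of the 72 s allowed.

**Case:** the last picture shows all four sinkers upright in the case, one per cell.

**Tray:**
- **Height:** the plate top measures 50 mm up, so the underside is at 44 mm, flush on the olive rim.
- **Level and angle:** tilt is about 0.002 rad, and the length is within about 0.1° of the rack's.
- **Position:** the centre is about 7 mm from the rack's centre. That follows from the pins, which I measured shifted by about 8 mm, and is inside the 18 mm limit.

**Bystanders:** the jar, spool, screwdriver and look-alikes look unmoved in the last picture.

No check failed or disagreed; the hand-in itself gives no verdict.

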